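Go/no-go check of a sample bottle

TASK

Three black-capped bottles of different widths stand in front of the slot gauge. Take the one that passes the wide (go) slot but is stopped by the narrow (no-go) slot: lower it well down into the go slot, lift it out, bring it down onto the middle of the no-go slot until it rests on the jaws, then stand it upright in the gauge's shallow bay and let go. Leave the other two bottles standing where they are.

Things in the scene. Friction and masses are not known exactly. Their poses are not given: they have to be found in the camera images.
- bottle_narrow: Closed clear-glass bottle, white band, black cap; 24 mm in diameter, 80 mm tall; it goes into both slots. The cap is 22 mm in diameter and takes up the top 24 mm; the full-width body is 42 mm high and narrows above. Stands upright and loose; origin at the centre of its underside, z up along its axis.
- bottle_medium: Closed clear-glass bottle, white band, black cap; 40 mm in diameter, 80 mm tall; it passes the go slot and is stopped by the no-go slot. The cap is 34 mm in diameter and takes up the top 24 mm; the full-width body is 42 mm high and narrows above. Stands upright and loose; origin at the centre of its underside, z up along its axis.
- bottle_wide: Closed clear-glass bottle, white band, black cap; 64 mm in diameter, 80 mm tall; it is too wide for both slots. The cap is 54 mm in diameter and takes up the top 24 mm; the full-width body is 42 mm high and narrows above. Stands upright and loose; origin at the centre of its underside, z up along its axis.
- gauge: Fixed comb gauge, aluminium on dark steel, 110 (x) by 254 mm (y); origin at underside centre, z up. Base 8 mm thick (slot and bay floor). Three jaws along x, tops 48 mm up, form two slots open at top and ends: go 56 mm wide, middle y = -83 mm; no-go 28 mm wide, middle y = -11 mm. Beyond lies the bay, middle x = 0, y = +69 mm, inside 94 (x) by 100 mm (y), grey rims 22 mm up on its three other sides.
Mind the look-alikes: they are no part of the job. What is shaped like the bottle_medium but purple or turquoise is not meant.

How it is judged:
By the outcome, as a careful person would: the job done as asked, in the order asked, and still so for the second after the job is handed in, with the robot touching nothing.
It also fails if it takes over 51 s, if anything falls off the work surface, if the arm or the gripper's body presses on something with over 40 N, if the wrist force passes 120 N, or if a joint passes its speed limit or range.

ROBOT

A 6-joint arm with a two-finger parallel gripper is mounted at the origin on the work surface. World frame = base frame: x ahead of the robot, y to its left, z up, the work surface at z = 0. Lengths are in m, angles in rad, forces in N, time in s.
With the tool pointing down it reaches from about 0.3 to 0.875 m from the base axis. Payload 6.4 kg.
Tool frame: the origin (TCP) lies where the fingers leave the gripper's body, on its centre line; the fingertips stand 73 mm ahead of it and the grasp point (between the pads) lies 54 mm ahead of it; z points along the fingers, y is the line along which they close (so a half turn about z gives the same grasp; the last joint's range is limited). The gripper opens to 85 mm and grips with 20 to 120 N. Pads are 22 mm wide; open, the fingers measure 114 mm over their backs; the gripper's body (76 mm by 85 mm) begins 54 mm behind the grasp point. The pads swing forward as they close: fully open they stand 13 mm farther back than shut.
Start: joints at [-1.549, 0.181, 1.607, -0, 1.354, -0.206], TCP at [0.13, -0.56, 0.304] pointing down, gripper open.
Joint ranges: [-2.99, 2.99], [-0.89, 2.07], [0.3, 2.58], [-1.14, 4.28], [0, 2.63], [-3.12, 3.12]. Speed limits (rad/s): [2.57, 2.57, 3.01, 3.14, 3.14, 3.14].

INTERFACE

Orientations are given as a unit quaternion [w, x, y, z].
In Python, from bench import ctrl gives the robot as it stands.
- The arm moves only by the tool carry_out, never from a script. Its argument "steps" is one flat list of numbers, 7 for each row, row after row: the shift along the tool's x, y, z in m, then the turn, a rotation vector about the tool's x, y, z in rad, then the opening, from 0 (shut) to 1 (fully open). In form: [dx, dy, dz, wx, wy, wz, claw, dx, dy, dz, wx, wy, wz, claw, ...]. A call has 1 to 20 rows; each row is the pose to reach, as a shift and turn from the pose commanded when the call began, along the tool's axes at that moment; what a row does not reach only later rows make up. A row lasts 1/10 s, in which the tool goes at most 50 mm and 8.59 degrees, less where a joint would pass 70% of its speed; a pose out of reach is approached as far as the arm can. A call with a gripper value outside its range is refused whole. The fingers move at their own pace and stop on an object; the grip force is fixed at half the most. Time passes only in rows, so rows that repeat a pose let the fingers close. It gives the time, the measured TCP pose, the force, the opening and the grip force at its end, in the units of the state.
- ctrl.get_obs(): the state, without advancing time (a new reading comes with each control period).
- ctrl.camera(name): name is "scene" or "top"; returns the picture (480x640x3 uint8, red, green, blue); there is no depth.
- ctrl.camera_params(name): a dict with "vertical_fov" (degrees; the focal length in pixels is half the picture's height over the tangent of half this angle, whatever the lens; pixels are square), "cx", "cy" (the principal point, pixels), "cam_to_world" (4x4, takes a point from camera to world coordinates). Camera axes: x right, y down, z forward; pixel columns grow to the right and rows downward; lengths in m; the calibration is good to about 2 mm. A picture is of the moment at which its call begins. camera_params takes no time and is no camera call.
- ctrl.hand_in(): hands the job in; it is judged then, once.
The state is a dict: "time_s": time; "q": joint angles; "dq": joint speeds; "joint_efforts": joint torques, N m; "eef_pos": TCP position; "eef_rot": TCP orientation; "wrist_force": force on the tool from outside, world axes, zero at the start; "torque": the same for the moment, N m; "opening": opening from 0.0 (shut) to 1.0 (fully open); "grasp_force": force on a finger pad.
Only numpy, scipy, OpenCV 4.12 (cv2) and the standard library are available. Lean on these libraries where they do the work, as an engineer would, in place of code of your own. Each camera call takes 0.05 s, during which the arm holds its last target. There are 200 camera calls.

## Working session

There is one attempt and no reset: what is moved stays moved. The work goes in short steps, Python scripts to look and compute and a tool call to move; the robot and the scene stay as the last step left them, time stands still between calls to the robot, and variables do not carry over. Pictures are saved under pics/ and viewed, at most 10 in all, crops included, and the job is handed in when it is done.

Besides the shell and the picture viewer there is one more tool, called after "Call:" in YAML: its name, and indented under it one key for each argument. carry_out: Moves the arm, as the interface text tells. Its arguments: {"type":"object","properties":{"steps":{"type":"array"}},"required":["steps"]}

```bash
mkdir -p pics; ls; python3 - <<'E'
from bench import ctrl
import cv2
for n in("scene","top"):
    cv2.imwrite(f"pics/{n}0.png",ctrl.camera(n)[:,:,::-1]); print(n,ctrl.camera_params(n))
print(ctrl.get_obs())
E
```

```text
pics
scene {'vertical_fov': 42.185606873833706, 'cx': 318.7668515933114, 'cy': 239.06053947594785, 'cam_to_world': array([[ 0.57546405,  0.68275621, -0.45020559,  0.88108681],
       [ 0.81774422, -0.47253724,  0.32863801, -0.22992878],
       [ 0.01164073, -0.55727238, -0.83024815,  0.758905  ],
       [ 0.        ,  0.        ,  0.        ,  1.        ]])}
top {'vertical_fov': 50.57255104262256, 'cx': 314.52986449093237, 'cy': 232.95922603635324, 'cam_to_world': array([[-6.34617136e-04, -9.95827541e-01,  9.12529774e-02,
         4.43161191e-01],
       [-9.99930972e-01,  1.70254266e-03,  1.16255444e-02,
         5.81992704e-02],
       [-1.17323994e-02, -9.12393006e-02, -9.95759881e-01,
         7.52061367e-01],
       [ 0.00000000e+00,  0.00000000e+00,  0.00000000e+00,
         1.00000000e+00]])}
{'time_s': 0.1, 'q': array([-1.54928707e+00,  1.81498743e-01,  1.60789419e+00,  2.39159551e-05,
        1.35379690e+00, -2.06309878e-01]), 'dq': array([-0.00072083, -0.00155766, -0.00212622, -0.00094273,  0.00016333,
       -0.00050313]), 'joint_efforts': array([ 3.38585887e-04, -4.45873976e+01, -3.52238452e+01, -3.56224336e-04,
        4.18747179e-03,  2.60683362e-05]), 'eef_pos': array([ 0.12987477, -0.55975441,  0.30306284]), 'eef_rot': array([-7.94104582e-04,  9.93519294e-01,  1.13660788e-01,  8.53105442e-05]), 'wrist_force': array([0.02810186, 0.22462215, 0.29757063]), 'torque': array([-0.02912391, -0.00115722,  0.01185195]), 'grasp_force': 0.0, 'opening': 0.9999791179111375}
```

View pics/top0.png

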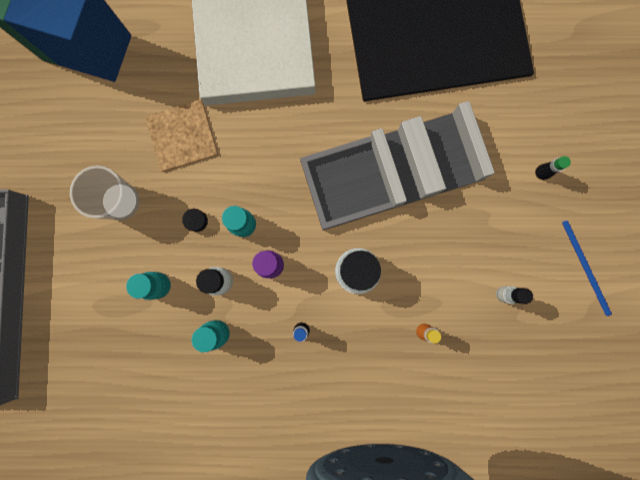

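View pics/scene0.png

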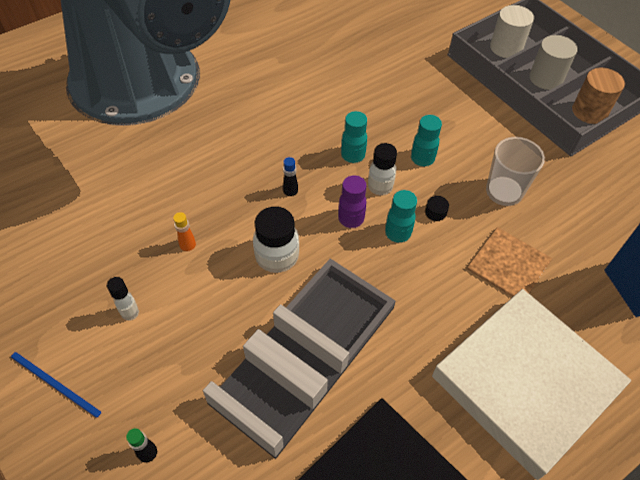

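The top view shows the medium bottle's cap at about (210,281), between the turquoise look-alikes and the purple one. The wide bottle is at (359,271), the narrow one at (519,296), and the gauge runs from about (302,158) to (493,177) with its bay at the left end. I'll enlarge the views to measure.

```bash
python3 - <<'E'
import cv2
import numpy as np
t=cv2.imread("pics/top0.png"); s=cv2.imread("pics/scene0.png")
a=cv2.resize(t[95:235,295:495],None,fx=4,fy=4,interpolation=cv2.INTER_CUBIC)
b=cv2.resize(s[255:460,200:400],None,fx=2.9,fy=2.9,interpolation=cv2.INTER_CUBIC)
cv2.imwrite("pics/a.png",a)
c=cv2.resize(s[100:250,330:450],None,fx=3.4,fy=3.4,interpolation=cv2.INTER_CUBIC)
d=cv2.resize(t[200:360,120:300],None,fx=2.2,fy=2.2,interpolation=cv2.INTER_CUBIC)
o=np.zeros((510,800,3),np.uint8);o[:c.shape[0],:c.shape[1]]=c;o[:d.shape[0],404:404+d.shape[1]]=d[:, :396]
cv2.imwrite("pics/b.png",o)
E
```

```text
(no output)
```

View pics/a.png

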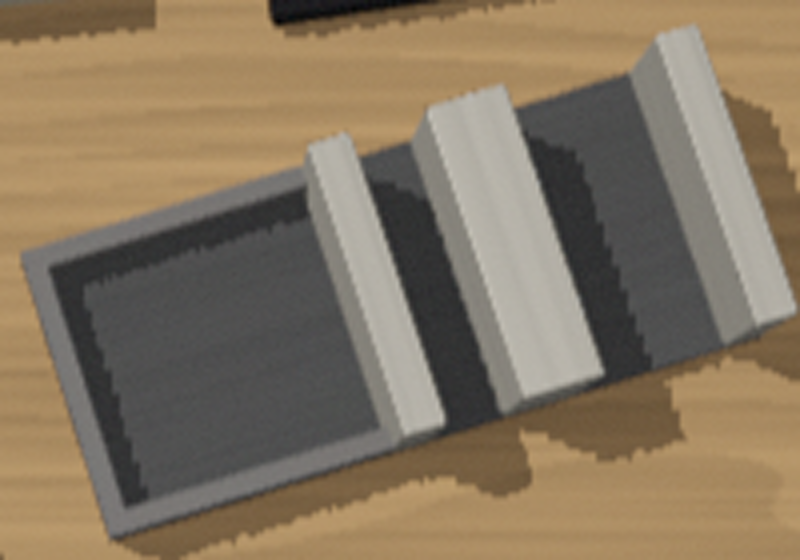

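View pics/b.png

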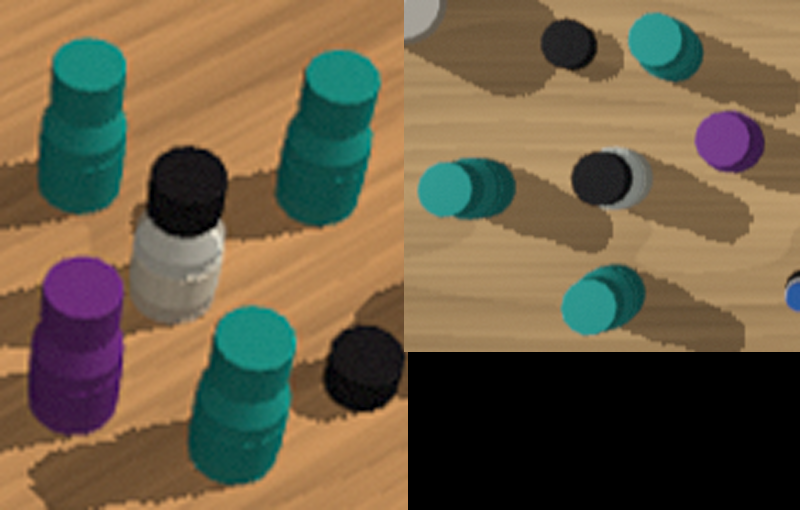

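Corner readings from the gauge crop: the tops of the jaws run from (307,148)/(403,438), through (430,107)/(604,375), to (697,27)/(797,310). The outer bay rim corners are at (22,255) and (112,537). Next I convert these to world positions.

```bash
cat > h.py <<'E'
import numpy as np, cv2
from bench import ctrl
from scipy.spatial.transform import Rotation as R
def ray(n,uv,z):
    p=ctrl.camera_params(n);f=240/np.tan(np.radians(p["vertical_fov"])/2);T=p["cam_to_world"]
    d=T[:3,:3]@np.array([(uv[0]-p["cx"])/f,(uv[1]-p["cy"])/f,1]);o=T[:3,3]
    return (o+d*(z-o[2])/d[2])[:2]
def blobs(img,lo,hi,amin=100):
    m=cv2.inRange(cv2.cvtColor(img,cv2.COLOR_BGR2HSV),lo,hi)
    n,l,s,c=cv2.connectedComponentsWithStats(m)
    return [(c[i].round(1),s[i]) for i in range(1,n) if amin<s[i][4]<5000]
def toolmove(target,yaw):
    """shift and turn in current tool axes for TCP target, tool down, tool x at world yaw"""
    o=ctrl.get_obs();q=o["eef_rot"];r=R.from_quat([*q[1:],q[0]])
    g=R.from_euler("z",yaw)*R.from_euler("x",np.pi)
    return r.inv().apply(np.array(target)-o["eef_pos"]),(r.inv()*g).as_rotvec(),o
E
python3 - <<'E'
from h import *
t=cv2.imread("pics/top0.png"); s=cv2.imread("pics/scene0.png")
C=np.array([(307,148,55,19),(347,133,55,3),(445,425,-55,3),(403,438,-55,19),(430,107,55,-25),(505,86,55,-55),(604,375,-55,-55),(527,402,-55,-25),(660,42,55,-111),(697,27,55,-127),(797,310,-55,-127),(757,325,-55,-111),(22,255,55,127),(112,537,-55,127)],float)
W=np.array([ray("top",((a+.5)/4-.5+295,(b+.5)/4-.5+95),.048 if i<12 else .022) for i,(a,b) in enumerate(C[:,:2])])
L=C[:,2:]/1e3; lc=L.mean(0);wc=W.mean(0)
U,S,V=np.linalg.svd((L-lc).T@(W-wc));Rm=(U@V).T
tr=wc-Rm@lc;yaw=np.arctan2(Rm[1,0],Rm[0,0])
print("gauge",tr.round(4),"yaw",yaw.round(4),"res",(1e3*(W-(L@Rm.T+tr))).round(1).tolist())
for n,y in(("go",-.083),("nogo",-.011),("bay",.069)): print(n,(tr+Rm@[0,y]).round(4))
for n,im in(("top",t),("scene",s)):
    print(n,"black")
    for c,b in blobs(im,(0,0,0),(180,255,48)): print(c,b[:5],ray(n,c,.068).round(4))
    for nm,h in(("teal",(80,95)),("purple",(130,160))):
        print(nm)
        for c,b in blobs(im,(h[0],90,40),(h[1],255,255)): print(c,b[4],ray(n,c,.045).round(3))
E
```

```text
gauge [ 0.6057 -0.0488] yaw 0.3036 res [[-0.9, 0.0], [-0.3, 1.1], [0.2, 1.1], [0.4, 0.6], [0.7, -1.7], [-0.8, 0.3], [0.4, 0.7], [-0.1, -0.9], [-1.7, -1.5], [-1.1, 0.6], [1.7, 1.4], [1.2, 0.3], [-0.5, -1.1], [0.8, -1.0]]
go [ 0.6305 -0.128 ]
nogo [ 0.6089 -0.0593]
bay [0.585  0.0171]
top black
[24.4 40.6] [  0  20  56  44 434] [0.779  0.4753]
[544.2 171.4] [536 163  20  17 208] [ 0.5894 -0.2463]
[ 15.5 210.6] [  7 191  18  38 264] [0.5372 0.475 ]
[194.5 220. ] [183 209  24  23 421] [0.5238 0.2293]
[  9.8 323.9] [   0  227   24  177 1757] [0.3842 0.4745]
[360.2 270.2] [ 341  251   40   39 1196] [0.4556 0.0049]
[209.8 280.9] [197 270  27  23 504] [0.4414 0.207 ]
[521.5 295.6] [512 288  20  16 255] [ 0.4217 -0.2092]
[397.7 461. ] [ 341  445  107   35 1844] [ 0.2088 -0.0415]
teal
[238.4 220.9] 759 [0.525 0.173]
[148.1 285.3] 968 [0.435 0.298]
[210.2 336. ] 867 [0.366 0.21 ]
purple
[267.7 263.9] 657 [0.465 0.132]
scene black
[69.5 15.9] [ 62   0  16  45 157] [-0.126  -0.0444]
[132.8  23. ] [104   0  92  54 451] [-0.0462  0.038 ]
[180.3  19.8] [ 144    0   80   48 2719] [-0.0078  0.11  ]
[87.8 64.6] [ 74   7  27 100 507] [ 0.01   -0.0694]
[384.6 156. ] [373 143  24  27 497] [0.4412 0.2079]
[289.9 185.3] [283 175  15  21 257] [0.408  0.0627]
[436.5 207.9] [425 196  24  25 463] [0.5568 0.2079]
[274.4 226.6] [ 255  207   40   40 1295] [0.4556 0.0058]
[624.2 287.1] [605 258  35  58 424] [0.7895 0.3224]
[357.3 301. ] [328 271  56  79 523] [0.6105 0.0294]
[117.  287.7] [107 277  21  22 329] [ 0.4218 -0.209 ]
[301.2 352.4] [267 327  71  50 787] [ 0.6275 -0.0672]
[267.8 389.2] [ 232  359   78   57 1604] [ 0.6431 -0.1243]
[146.9 452.4] [135 440  22  22 283] [ 0.6282 -0.2699]
teal
[354.4 137.2] 1078 [0.37  0.208]
[426.4 140.5] 1104 [0.438 0.296]
[401.2 216.3] 1219 [0.529 0.171]
purple
[352.5 201.6] 1193 [0.468 0.13 ]
```

```bash
python3 - <<'E'
from h import *
a,b,o=toolmove([.4413,.2075,.25],2.22);print(a.round(4),b.round(4))
E
```

```text
[ 0.4766 -0.677   0.0543] [-7.0000e-04 -1.8000e-03 -1.9922e+00]
```

Call:
carry_out:
  steps: [0.2,-0.3,0.02,0,0,-0.9,0.65,0.2,-0.3,0.02,0,0,-0.9,0.65,0.2,-0.3,0.02,0,0,-0.9,0.65,0.2,-0.3,0.02,0,0,-0.9,0.65,0.2,-0.3,0.02,0,0,-0.9,0.65,0.2,-0.3,0.02,0,0,-0.9,0.65,0.2,-0.3,0.02,0,0,-0.9,0.65,0.477,-0.677,0.054,-0.001,-0.002,-1.992,0.65,0.477,-0.677,0.054,-0.001,-0.002,-1.992,0.65,0.477,-0.677,0.054,-0.001,-0.002,-1.992,0.65,0.477,-0.677,0.054,-0.001,-0.002,-1.992,0.65,0.477,-0.677,0.054,-0.001,-0.002,-1.992,0.65,0.477,-0.677,0.054,-0.001,-0.002,-1.992,0.65,0.477,-0.677,0.054,-0.001,-0.002,-1.992,0.65,0.477,-0.677,0.054,-0.001,-0.002,-1.992,0.65,0.477,-0.677,0.054,-0.001,-0.002,-1.992,0.65,0.477,-0.677,0.054,-0.001,-0.002,-1.992,0.65,0.477,-0.677,0.054,-0.001,-0.002,-1.992,0.65,0.477,-0.677,0.054,-0.001,-0.002,-1.992,0.65,0.477,-0.677,0.054,-0.001,-0.002,-1.992,0.65]

```text
time_s: 2.1
eef_pos: [0.4412, 0.2064, 0.2496]
eef_rot: [0.0, 0.445, 0.896, -0.001]
wrist_force: [-0.1, 0.1, 1.0]
opening: 0.649
grasp_force: 0.0
```

```bash
python3 - <<'E'
from h import *
a,b,o=toolmove([.4413,.2075,.12],2.22);print(a.round(4),b.round(4),o["eef_pos"],o["opening"],o["q"].round(2),o["time_s"])
E
```

```text
[0.001  0.001  0.1296] [-0.002   0.0015 -0.0007] [0.44117076 0.20635627 0.2495934 ] 0.6493594299779923 [ 0.19  0.04  1.88 -0.    1.23 -0.45] 2.1
```

Call:
carry_out:
  steps: [0.001,0.001,0.05,0,0,0,0.65,0.001,0.001,0.08,0,0,0,0.65,0.001,0.001,0.1,0,0,0,0.65,0.001,0.001,0.115,0,0,0,0.65,0.001,0.001,0.13,0,0,0,0.65,0.001,0.001,0.13,0,0,0,0.65,0.001,0.001,0.13,0,0,0,0.65]

```text
time_s: 2.8
eef_pos: [0.4419, 0.2074, 0.1203]
eef_rot: [0.0, 0.445, 0.895, -0.001]
wrist_force: [0.6, -0.6, 0.8]
opening: 0.648
grasp_force: 0.0
```

```bash
python3 - <<'E'
from h import *
i=ctrl.camera("scene")[:,:,::-1];j=ctrl.camera("top")[:,:,::-1]
cv2.imwrite("pics/c.png",np.hstack([cv2.resize(i[60:260,300:460],None,fx=2.5,fy=2.5),cv2.resize(j[180:380,120:280],None,fx=2.5,fy=2.5)]))
E
```

```text
(no output)
```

View pics/c.png

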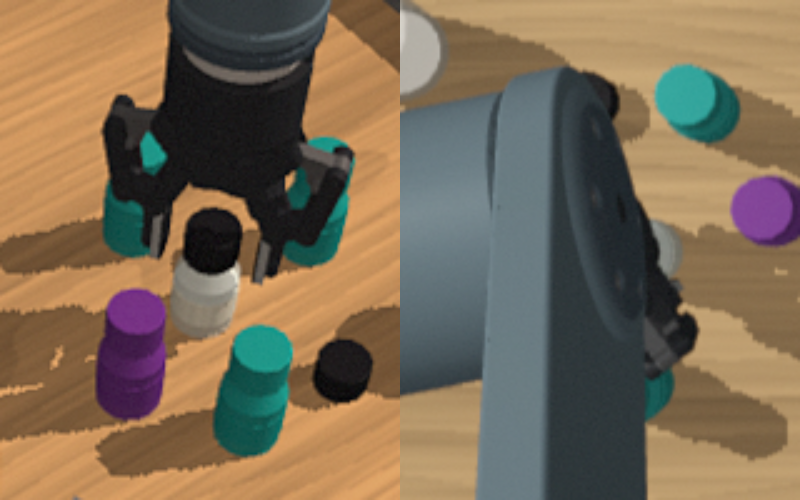

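The fingers straddle the medium bottle's black cap (in the scene crop at about (212,240)) and nothing is touching. Closing and lifting.

Call:
carry_out:
  steps: [0,0,0,0,0,0,0.2,0,0,0,0,0,0,0.2,0,0,0,0,0,0,0.2,0,0,0,0,0,0,0.2,0,0,0,0,0,0,0.2,0,0,0,0,0,0,0.2,0,0,0,0,0,0,0.2,0,0,-0.015,0,0,0,0.2,0,0,-0.04,0,0,0,0.2,0,0,-0.07,0,0,0,0.2,0,0,-0.1,0,0,0,0.2,0,0,-0.12,0,0,0,0.2,0,0,-0.13,0,0,0,0.2,0,0,-0.13,0,0,0,0.2]

```text
time_s: 4.3
eef_pos: [0.4425, 0.2087, 0.2513]
eef_rot: [0.002, 0.445, 0.896, 0.0]
wrist_force: [-0.6, 0.8, -0.7]
opening: 0.382
grasp_force: 59.6
```

```bash
python3 - <<'E'
from h import *
a,b,o=toolmove([.6305,-.128,.25],1.874);print(a.round(4),b.round(4),o["opening"],o["grasp_force"],o["wrist_force"].round(2))
i=ctrl.camera("scene")[:,:,::-1]
for c,s in blobs(i,(0,0,0),(180,255,48)): print(c,s[:5])
E
```

```text
[-0.3818 -0.0538  0.0023] [0.0023 0.0026 0.346 ] 0.3821686867547034 59.556947350502014 [-0.6   0.78 -0.67]
[82.4 40.9] [ 76  14  14  48 142]
[290.  185.5] [283 175  15  21 258]
[436.6 207.9] [425 196  24  25 461]
[274.3 226.5] [ 255  207   40   40 1302]
[357.2 300.8] [328 271  56  79 486]
[117.  287.7] [107 277  21  22 329]
[301.1 352.3] [267 327  71  50 773]
[268.1 389.4] [ 232  360   78   56 1561]
[146.9 452.3] [135 440  22  22 282]
```

Call:
carry_out:
  steps: [-0.04,-0.006,0,0,0,0.04,0.2,-0.08,-0.011,0,0,0,0.08,0.2,-0.12,-0.017,0,0,0,0.12,0.2,-0.16,-0.022,0,0,0,0.16,0.2,-0.2,-0.028,0,0,0,0.2,0.2,-0.24,-0.034,0,0,0,0.24,0.2,-0.28,-0.04,0,0,0,0.28,0.2,-0.32,-0.045,0,0.001,0.001,0.31,0.2,-0.35,-0.049,0.001,0.002,0.002,0.33,0.2,-0.37,-0.052,0.001,0.002,0.002,0.346,0.2,-0.382,-0.054,0.002,0.002,0.002,0.346,0.2,-0.382,-0.054,0.002,0.002,0.002,0.346,0.2,-0.382,-0.054,0.002,0.002,0.002,0.346,0.2,-0.382,-0.054,0.002,0.002,0.002,0.346,0.2]

```text
time_s: 5.75
eef_pos: [0.6292, -0.1272, 0.2481]
eef_rot: [-0.001, 0.592, 0.806, -0.001]
wrist_force: [-0.5, 0.6, -0.7]
opening: 0.381
grasp_force: 59.6
```

```bash
python3 - <<'E'
from h import *
a,b,o=toolmove([.6305,-.128,.14],1.874);print(a.round(4),b.round(4),o["opening"],o["wrist_force"].round(2))
i=ctrl.camera("scene")[:,:,::-1]
cv2.imwrite("pics/d.png",cv2.resize(i[160:480,120:440],None,fx=1.8,fy=1.8))
E
```

```text
[-0.0013  0.0014  0.1081] [-0.0034 -0.0007  0.0012] 0.380621291286742 [-0.48  0.57 -0.72]
```

View pics/d.png

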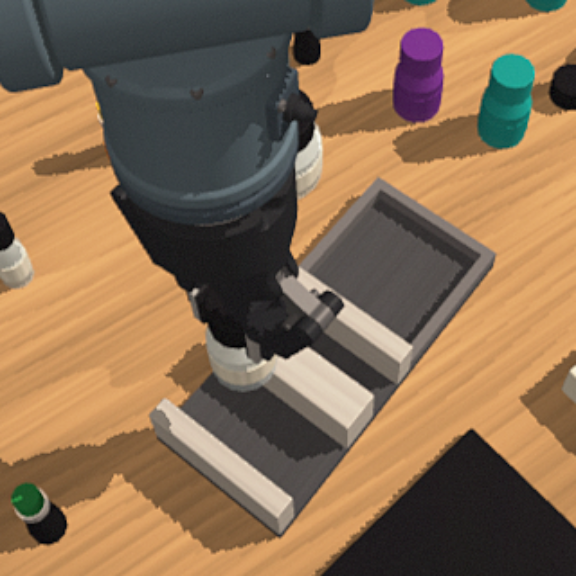

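The bottle hangs upright above the go slot. Lowering it.

Call:
carry_out:
  steps: [-0.001,0.001,0.02,-0.003,0,0.001,0.2,-0.001,0.001,0.04,-0.003,0,0.001,0.2,-0.001,0.001,0.055,-0.003,0,0.001,0.2,-0.001,0.001,0.065,-0.003,0,0.001,0.2,-0.001,0.001,0.075,-0.003,0,0.001,0.2,-0.001,0.001,0.085,-0.003,0,0.001,0.2,-0.001,0.001,0.085,-0.003,0,0.001,0.2]

```text
time_s: 6.5
eef_pos: [0.6301, -0.1289, 0.162]
eef_rot: [-0.001, 0.593, 0.805, -0.0]
wrist_force: [-0.1, -0.6, -0.7]
opening: 0.382
grasp_force: 59.6
```

Call:
carry_out:
  steps: [0,0,0.01,0,0,0,0.2,0,0,0.02,0,0,0,0.2,0,0,0.028,0,0,0,0.2,0,0,0.028,0,0,0,0.2,0,0,0.028,0,0,0,0.2]

```text
time_s: 7.0
eef_pos: [0.6307, -0.1292, 0.1352]
eef_rot: [-0.0, 0.593, 0.805, 0.0]
wrist_force: [-0.0, -0.6, -1.2]
opening: 0.379
grasp_force: 59.6
```

```bash
python3 - <<'E'
from h import *
a,b,o=toolmove([.6305,-.128,.25],1.874);print(a.round(4),b.round(4),o["opening"],o["wrist_force"].round(2))
i=ctrl.camera("scene")[:,:,::-1]
cv2.imwrite("pics/e.png",cv2.resize(i[240:460,150:400],None,fx=2.4,fy=2.4))
E
```

```text
[ 0.0012  0.0002 -0.1148] [-0.0001 -0.0002 -0.0013] 0.37942256698271287 [-0.01 -0.61 -1.18]
```

View pics/e.png

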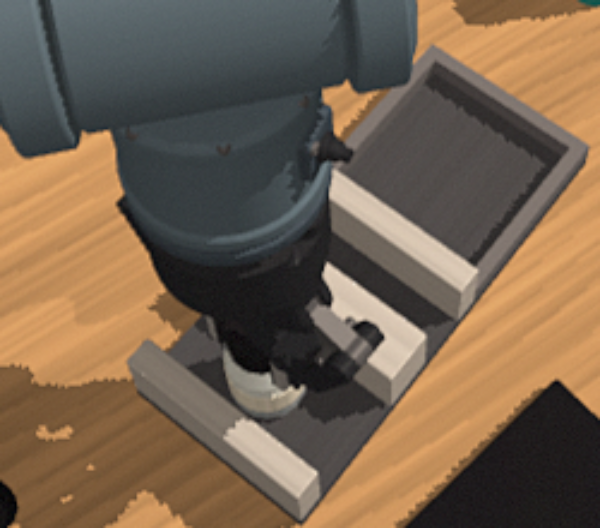

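The bottle is well down in the go slot, about 7 mm off the floor, with no side load. Lifting it straight out.

Call:
carry_out:
  steps: [0,0,-0.02,0,0,0,0.2,0,0,-0.04,0,0,0,0.2,0,0,-0.06,0,0,0,0.2,0,0,-0.075,0,0,0,0.2,0,0,-0.085,0,0,0,0.2,0,0,-0.085,0,0,0,0.2,0,0,-0.085,0,0,0,0.2]

```text
time_s: 7.75
eef_pos: [0.6305, -0.1291, 0.2201]
eef_rot: [-0.0, 0.593, 0.805, -0.0]
wrist_force: [-0.1, 0.1, -1.8]
opening: 0.379
grasp_force: 59.6
```

```bash
python3 - <<'E'
from h import *
a,b,o=toolmove([.6089,-.0593,.22],1.874);print(a.round(4),b.round(4),o["eef_pos"],o["wrist_force"].round(2))
E
```

```text
[0.0731 0.0002 0.0001] [-0.0001 -0.0001 -0.0012] [ 0.63047769 -0.12913305  0.22009511] [-0.12  0.11 -1.85]
```

Now over the middle of the no-go slot, then down to just above the jaws (contact is expected near TCP z = 0.168).

Call:
carry_out:
  steps: [0.03,0,0,0,0,0,0.2,0.055,0,0,0,0,0,0.2,0.073,0,0,0,0,0,0.2,0.073,0,0,0,0,0,0.2,0.073,0,0,0,0,0,0.2,0.073,0,0.015,0,0,0,0.2,0.073,0,0.03,0,0,0,0.2,0.073,0,0.04,0,0,0,0.2,0.073,0,0.047,0,0,0,0.2,0.073,0,0.047,0,0,0,0.2]

```text
time_s: 8.75
eef_pos: [0.6081, -0.0596, 0.1715]
eef_rot: [-0.001, 0.593, 0.805, -0.001]
wrist_force: [-0.0, 0.3, -1.4]
opening: 0.377
grasp_force: 59.7
```

Call:
carry_out:
  steps: [0,0,0.002,0,0,0,0.2,0,0,0.004,0,0,0,0.2,0,0,0.005,0,0,0,0.2,0,0,0.005,0,0,0,0.2]

```text
time_s: 9.15
eef_pos: [0.6093, -0.0596, 0.169]
eef_rot: [0.001, 0.593, 0.805, 0.0]
wrist_force: [0.5, -0.5, 0.2]
opening: 0.377
grasp_force: 59.7
```

Call:
carry_out:
  steps: [0,0,0.001,0,0,0,0.2,0,0,0.002,0,0,0,0.2,0,0,0.002,0,0,0,0.2,0,0,0.002,0,0,0,0.2]

```text
time_s: 9.55
eef_pos: [0.6095, -0.0597, 0.1688]
eef_rot: [0.001, 0.593, 0.806, 0.0]
wrist_force: [-4.9, 0.3, 12.4]
opening: 0.382
grasp_force: 61.0
```

```bash
python3 - <<'E'
from h import *
a,b,o=toolmove([.6089,-.0593,.22],1.874);print(a.round(4),b.round(4),o["eef_pos"],o["wrist_force"].round(2))
i=ctrl.camera("scene")[:,:,::-1]
cv2.imwrite("pics/f.png",cv2.resize(i[240:460,180:400],None,fx=2.6,fy=2.6))
E
```

```text
[ 0.0005 -0.0004 -0.0512] [ 0.0014  0.0013 -0.0009] [ 0.6095297  -0.05966771  0.16880073] [-4.89  0.27 12.42]
```

View pics/f.png

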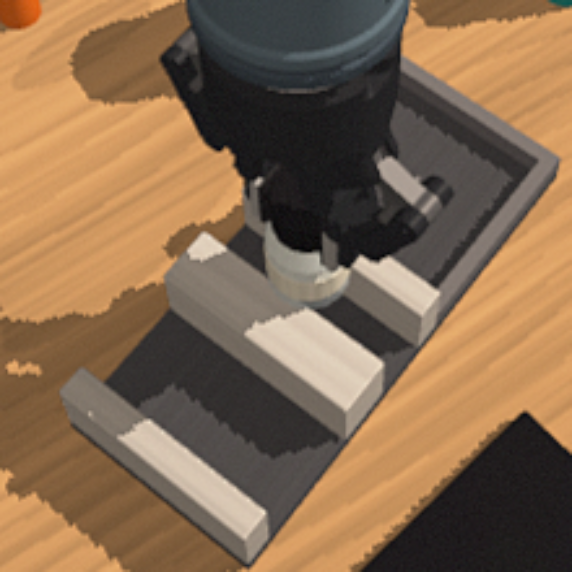

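The bottle rests on the no-go jaws, straddling the slot with a 12 N push up. Lifting and going over the bay.

Call:
carry_out:
  steps: [0,0,-0.01,0,0,0,0.2,0,0,-0.03,0,0,0,0.2,0,0,-0.045,0,0,0,0.2,0,0,-0.05,0,0,0,0.2,0.03,0,-0.05,0,0,0,0.2,0.06,0,-0.05,0,0,0,0.2,0.08,0,-0.05,0,0,0,0.2,0.08,0,-0.05,0,0,0,0.2,0.08,0,-0.05,0,0,0,0.2]

```text
time_s: 10.5
eef_pos: [0.5852, 0.0169, 0.2165]
eef_rot: [0.0, 0.592, 0.806, -0.0]
wrist_force: [0.4, -0.6, -0.4]
opening: 0.382
grasp_force: 59.8
```

```bash
python3 - <<'E'
from h import *
a,b,o=toolmove([.585,.0171,.129],1.874);print(a.round(4),b.round(4),o["eef_pos"],o["wrist_force"].round(2))
E
```

```text
[ 0.0003 -0.0002  0.0875] [ 0.0004  0.0007 -0.0002] [0.58523744 0.01694524 0.2164733 ] [ 0.4  -0.6  -0.41]
```

Call:
carry_out:
  steps: [0,0,0.02,0,0,0,0.2,0,0,0.04,0,0,0,0.2,0,0,0.06,0,0,0,0.2,0,0,0.075,0,0,0,0.2,0,0,0.081,0,0,0,0.2,0,0,0.084,0,0,0,0.2,0,0,0.084,0,0,0,0.2,0,0,0.084,0,0,0,0.2]

```text
time_s: 11.3
eef_pos: [0.5859, 0.0167, 0.1334]
eef_rot: [0.001, 0.593, 0.805, 0.0]
wrist_force: [0.6, -0.4, -0.3]
opening: 0.382
grasp_force: 59.8
```

Call:
carry_out:
  steps: [0,0,0.002,0,0,0,0.2,0,0,0.003,0,0,0,0.2,0,0,0.003,0,0,0,0.2]

```text
time_s: 11.6
eef_pos: [0.5853, 0.0169, 0.1296]
eef_rot: [0.0, 0.593, 0.805, 0.0]
wrist_force: [-0.1, 0.2, -0.8]
opening: 0.381
grasp_force: 59.8
```

Call:
carry_out:
  steps: [0,0,0.001,0,0,0,0.2,0,0,0.001,0,0,0,0.2,0,0,0.001,0,0,0,0.2]

```text
time_s: 11.9
eef_pos: [0.5854, 0.0168, 0.129]
eef_rot: [0.0, 0.593, 0.805, 0.0]
wrist_force: [-1.6, -0.2, 5.3]
opening: 0.377
grasp_force: 60.4
```

On the floor. Opening, then lifting away.

Call:
carry_out:
  steps: [0,0,0,0,0,0,0.45,0,0,0,0,0,0,0.55,0,0,0,0,0,0,0.65,0,0,0,0,0,0,0.65,0,0,0,0,0,0,0.65,0,0,0,0,0,0,0.65,0,0,-0.02,0,0,0,0.65,0,0,-0.05,0,0,0,0.65,0,0,-0.09,0,0,0,0.65,0,0,-0.13,0,0,0,0.65,0,0,-0.16,0,0,0,0.65,0.1,0,-0.16,0,0,0,0.65,0.1,0,-0.16,0,0,0,0.65,0.2,0,-0.16,0,0,0,0.65,0.2,0,-0.16,0,0,0,0.65,0.2,0,-0.16,0,0,0,0.65,0.2,0,-0.16,0,0,0,0.65]

```text
time_s: 13.6
eef_pos: [0.5252, 0.2089, 0.2885]
eef_rot: [0.0, 0.591, 0.806, 0.0]
wrist_force: [0.9, 0.3, 0.1]
opening: 0.65
grasp_force: 0.0
```

```bash
python3 - <<'E'
from h import *
i=ctrl.camera("scene")[:,:,::-1]
cv2.imwrite("pics/g.png",i)
for c,s in blobs(i,(0,0,0),(180,255,48)): print(c,s[4],ray("scene",c,.076).round(4))
E
```

```text
[290.  185.4] 256 [0.4137 0.0594]
[436.6 207.9] 461 [0.5607 0.2029]
[274.4 226.6] 1294 [0.4605 0.0031]
[346.1 294.4] 1046 [0.5982 0.0206]
[116.9 287.6] 343 [ 0.4269 -0.2093]
[312.6 315.9] 474 [ 0.5989 -0.0308]
[301.3 352.5] 771 [ 0.6306 -0.0691]
[268.1 389.4] 1565 [ 0.6463 -0.1254]
[146.9 452.3] 282 [ 0.631  -0.2694]
```

View pics/g.png

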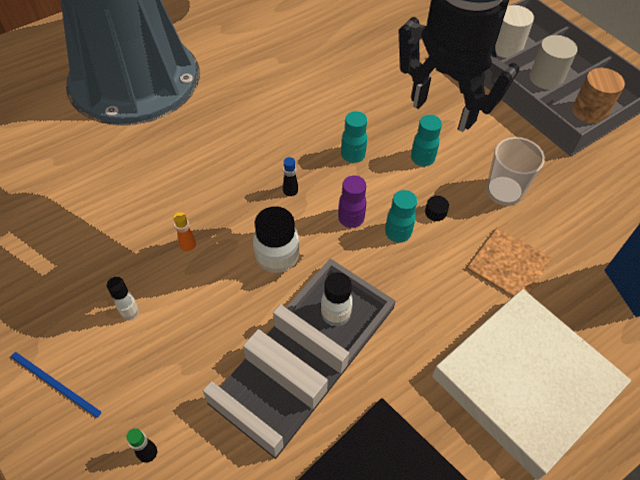

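The bottle stands upright in the bay at about (337,300), and the wide and narrow bottles have not moved (caps at (274,227) and (117,288)). The gripper is clear.

```bash
python3 -c "
from bench import ctrl
print(ctrl.hand_in())"
```

```text
the job is handed in; nothing more can be done
None
```

The medium bottle went well down into the go slot, was stopped by the no-go jaws, and now stands upright in the bay; the other two bottles have not moved, and the job is handed in.

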